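Catch the first-off block at the drill jig

TASK

The drilled aluminium block in the sloping drill jig is the first of the batch and has to be measured, so it must not run down the chute into the bin with the finished one. Press the round release key beside the chute down with one fingertip while the other finger stands in the chute just below the latch, so that the block, as the spring ejector pops it out, runs against that finger and is trapped on the chute. Do not grip or lift the block, leave the things around alone, and finish while holding: the key still down and the finger still stopping the block, which lies still and flat on the chute.

Things in the scene. Friction and masses are not known exactly. Their poses are not given: they have to be found in the camera images.
- jig: Sloping deck of the drill jig, fixed. Origin: mid-chute at the latch, on the sliding surface, 76 mm above the bench. x up the slope (16 degrees; the chute runs down along -x, towards the robot), y across, z square off the deck. Sliding surface: two white runners at z = 0, 64 mm wide between side guides 12 mm high and 5 mm thick (|y| = 32 to 37). Numbers in mm.
- lip (a point): Middle of the open lower end of the chute, on the sliding surface (x = -115 in the jig's frame). Between latch and lip the chute is empty and open above. Below the lip stands the jig's grey bin, 36 mm high, with one finished block in it.
- gate_top (a point): Top middle of the latch gate, a steel plate 5 mm thick and 32 mm wide across the chute (x = 0 to -6) that stands 6 mm up out of the deck in front of the block. It belongs to the lever, drops with it, and comes up again under the block if the key is let go.
- bridge_top (a point): Top middle of the fixed steel bridge with four drill bushes, which spans the nest over the block at x = +18 to +68, its top 43 mm off the deck. Behind it the ejector's spring housing, 27 mm high, stands at x = +100 to +130.
- lever (a joint): Steel release lever on the right (-y) of the chute, rad: 0 = up, latched; grows as its key is pressed down; stop at 0.15. The gate lets go at about 0.10 (key 10 mm down; 16 mm at the stop). A spring lifts it, 4 N at the key at first, 6 N at the stop. When let go, a spring plunger shoots the block 15 mm forward and it slides on down the slippery chute in well under a second.
- key_top (a point): Top middle of the round key at the lever's end: a dark ribbed steel bar, 24 mm in diameter and 30 mm long, lying across, right of the chute at about x = -45, y = -57 in the jig's frame. Its top is 24 mm off the deck when up, level with the top of the block, and 8 mm off the deck at the stop. It moves with the lever.
- block: Loose aluminium block, 80 (along the chute) x 60 (across) x 24 mm high, about 0.27 kg, with four 8 mm holes and a 14 mm bore. Origin: centre of its underside; x along its 80 mm, up the slope, z up. At the start its front end face is against the gate, its origin at x = +40 in the jig's frame.
- calliper: Steel sliding calliper, 63 x 190 x 16 mm, lying on the bench left of the jig; leave alone. Origin: centre of its underside.
- marker: White marker pen with black cap, 17 x 135 x 16 mm, on the bench right of the bin; leave alone. Origin: centre of its underside.
- oil_can: Small red oil can with a long spout, 64 mm wide and 150 mm high, on the bench left of the jig's upper end; leave alone. Origin: centre of its underside.
There are look-alikes about, which are no part of the job. Of the things that look like the block, the largest one is meant.

How it is judged:
On the way:
1. the release key is pressed down (value of joint lever above 0.08 rad).
At the end, for the whole second after the job is handed in: The key is still down (lever over 0.08 rad). The block has come at least 8 mm out past the latch, still lies flat on the chute (within 6 mm and 0.07 rad) with its front end not beyond the lip, is at rest (under 10 mm/s), and a finger is touching it, stopping it (over 0.05 N) (value of joint lever above 0.08 rad and x of block in the frame of jig between -0.073 and 0.032 m and z of block in the frame of jig between -0.004 and 0.006 m and angle between the z axis of block and the z axis of jig, either way round below 0.07 rad and contact force between the fingers and block above 0.05 N and linear speed of block below 0.01 m/s); the arm keeps its last pose, push and grip.
It fails at once if the block runs out over the lip of the chute (x of block in the frame of jig below -0.075 m).
It fails at once if the block is lifted or tipped up off the chute (z of block in the frame of jig above 0.012 m or angle between the z axis of block and the z axis of jig, either way round above 0.15 rad).
It fails at once if the calliper is moved more than 20 mm (distance of calliper from where it was at the start of the episode above 0.02 m).
It fails at once if the marker is moved more than 20 mm (distance of marker from where it was at the start of the episode above 0.02 m).
It fails at once if the oil can is moved more than 20 mm (distance of oil_can from where it was at the start of the episode above 0.02 m).
It also fails if it takes over 32 s, if anything falls off the work surface, if the arm or the gripper's body presses on something with over 40 N, if the wrist force passes 120 N, or if a joint passes its speed limit or range.

ROBOT

A 6-joint arm with a two-finger parallel gripper is mounted at the origin on a cart in front of the work surface, level with it; the furniture and walls round the work are solid. World frame = base frame: x ahead of the robot, y to its left, z up, the work surface at z = 0. Lengths are in m, angles in rad, forces in N, time in s.
With the tool pointing down it reaches from about 0.325 to 0.75 m from the base axis. Payload 7.6 kg.
Tool frame: the origin (TCP) lies on the centre line of the jaws, within the pads' length; the fingertips stand 17 mm ahead of it and the grasp point (between the pads) lies 2 mm behind it; z points along the fingers, y is the line along which they close (so a half turn about z gives the same grasp; the last joint's range is limited). The gripper opens to 85 mm and grips with 20 to 120 N. Pads are 22 mm wide; open, the fingers measure 114 mm over their backs; the gripper's body (76 mm by 85 mm) begins 54 mm behind the grasp point. The pads swing forward as they close: fully open they stand 13 mm farther back than shut.
Start: joints at [1.137, 0.052, 1.401, -0, 1.689, -0.07], TCP at [0.187, 0.491, 0.216] pointing down, gripper open.
Joint ranges: [-2.9, 2.9], [-0.91, 2.17], [0.12, 2.37], [-1.06, 4.2], [0.26, 2.73], [-2.93, 2.93]. Speed limits (rad/s): [2.57, 2.57, 3.01, 3.14, 3.14, 3.14].

INTERFACE

Orientations are given as a rotation vector (axis times angle).
In Python, from plant import status, imaging, r gives the robot as it stands.
- The arm moves only by the tool carry_out, never from a script. Its argument "plan" is a list of rows, each an object of numbers: "dx", "dy", "dz": the shift along the tool's x, y, z in cm; "roll": the turn about the tool's z in rad; "fingers": the finger opening in cm, from 0 to 8.54. A call has 1 to 5 rows; each row is the pose to reach, as a shift and turn from the pose commanded when the call began, along the tool's axes at that moment; what a row does not reach only later rows make up. A row lasts 1/12 s, in which the tool goes at most 41.7 mm and 7.16 degrees, less where a joint would pass 70% of its speed; a pose out of reach is approached as far as the arm can. A call with a gripper value outside its range is refused whole. The fingers move at their own pace and stop on an object; "newtons" is the grip in N (left out, the last holds). Time passes only in rows, so rows that repeat a pose let the fingers close. It gives the time, the measured TCP pose, the force, the opening and the grip force at its end, in the units of the state.
- status.read_state(): the state, without advancing time (a new reading comes with each control period).
- imaging.snapshot(name): name is "scene" or "side" or "wrist"; returns a dict with "frame" (420x560x3 uint8, blue, green, red), "K" (3x3 intrinsics, pixels), "D" ([k1, k2, p1, p2, k3] as OpenCV has them; the pictures are not rectified), "origin" and "orientation" of the camera in the world. Camera axes: x right, y down, z forward; pixel columns grow to the right and rows downward; lengths in m; the calibration is good to about 2 mm. A picture is of the moment at which its call begins. There is no depth.
- r.finish_job(): hands the job in; it is judged then, once.
The state is a dict: "t": time; "q": joint angles; "dq": joint speeds; "effort": joint torques, N m; "position": TCP position; "tcp_rot": TCP orientation; "ft_force": force on the tool from outside, world axes, zero at the start; "torque": the same for the moment, N m; "gripper_width": finger opening in m; "gripper_force": force on a finger pad.
Only numpy, scipy, OpenCV 4.12 (cv2) and the standard library are available. Lean on these libraries where they do the work, as an engineer would, in place of code of your own. Each camera call takes 0.05 s, during which the arm holds its last target. There are 200 camera calls.

## Working session

There is one attempt and no reset: what is moved stays moved. The work goes in short steps, Python scripts to look and compute and a tool call to move; the robot and the scene stay as the last step left them, time stands still between calls to the robot, and variables do not carry over. Pictures are saved under pics/ and viewed, at most 10 in all, crops included, and the job is handed in when it is done.

Besides the shell and the picture viewer there is one more tool, called after "Call:" as a command line: name --argument value ..., lists and objects as JSON in quotes. carry_out: Moves the arm, as the interface text tells. Its arguments: {"type":"object","properties":{"plan":{"type":"array"},"newtons":{"type":"number"}},"required":["plan"]}

```bash
mkdir -p pics; ls
python3 - <<'E'
from plant import status, imaging, r
import cv2,numpy as np
print(status.read_state())
for n in("scene","side"):
    s=imaging.snapshot(n); cv2.imwrite(f"pics/{n}0.png",s["frame"]); np.savez(f"pics/{n}0.npz",**{k:np.array(s[k]) for k in s}); print(n,s["K"],s["D"],s["origin"],s["orientation"])
E
```

```text
pics
{'t': 0.0, 'q': array([ 1.13670011e+00,  5.28630237e-02,  1.40171539e+00, -2.04226887e-05,
        1.68856916e+00, -7.03016175e-02]), 'dq': array([-2.75223767e-05, -5.31510137e-04, -9.22659405e-04, -9.93745914e-04,
        6.27315645e-04,  6.79867004e-04]), 'effort': array([ 2.36889036e-04, -3.81663179e+01, -3.60184658e+01, -5.32807803e-05,
        6.29081434e-03,  4.11388257e-08]), 'position': array([0.18666022, 0.49036182, 0.2147634 ]), 'tcp_rot': array([-5.68238110e-01, -3.08939960e+00,  2.37286987e-03]), 'ft_force': array([0.88495305, 0.35874922, 0.8283221 ]), 'torque': array([-0.03073467,  0.01845608, -0.03778056]), 'gripper_force': 0.0, 'gripper_width': 0.08535608142731547}
scene [[540.23911819   0.         280.67598954]
 [  0.         540.23911819 213.3305093 ]
 [  0.           0.           1.        ]] [0.04435171 0.         0.         0.         0.        ] [-0.20536241 -0.6350675   0.80367735] [-1.99110518  0.96122689 -0.48591663]
side [[438.77540666   0.         283.82378233]
 [  0.         438.77540666 204.997002  ]
 [  0.           0.           1.        ]] [-0.10634523  0.          0.          0.          0.        ] [ 0.1099785  -0.73972811  0.45548741] [-1.87621311  0.53911001 -0.33911169]
```

View pics/scene0.png

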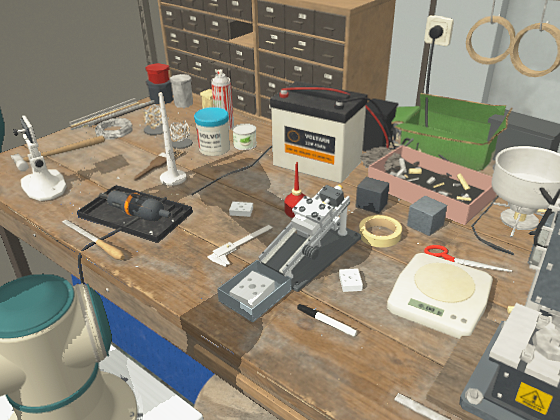

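View pics/side0.png

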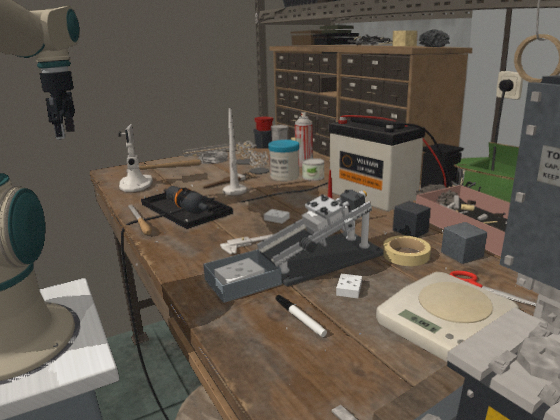

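The scene view shows the jig running from the bin at (255,290) up to the bridge at (322,205), with the marker at (325,320), the calliper at (240,245) and the red can at (295,200). 
Candidates for the block (scene pixels): the one in the bin (252,287), small blocks at (241,209) and (350,280), and the one in the nest under the bridge (~(305,222)). I choose the one in the nest and check it in a close crop.

Run:
```python
import cv2,numpy as np
a=cv2.imread("pics/scene0.png")[170:320,210:370]; b=cv2.imread("pics/side0.png")[175:305,195:385]
cv2.imwrite("pics/ca.png",cv2.resize(a,None,fx=4,fy=4,interpolation=3)[:600])
cv2.imwrite("pics/cb.png",cv2.resize(b,None,fx=4.2,fy=4.2,interpolation=3))
```

```text
(no output)
```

View pics/ca.png

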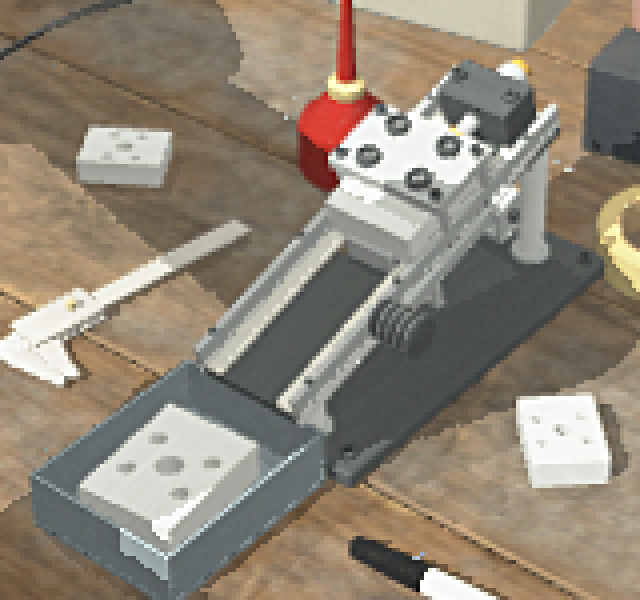

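View pics/cb.png

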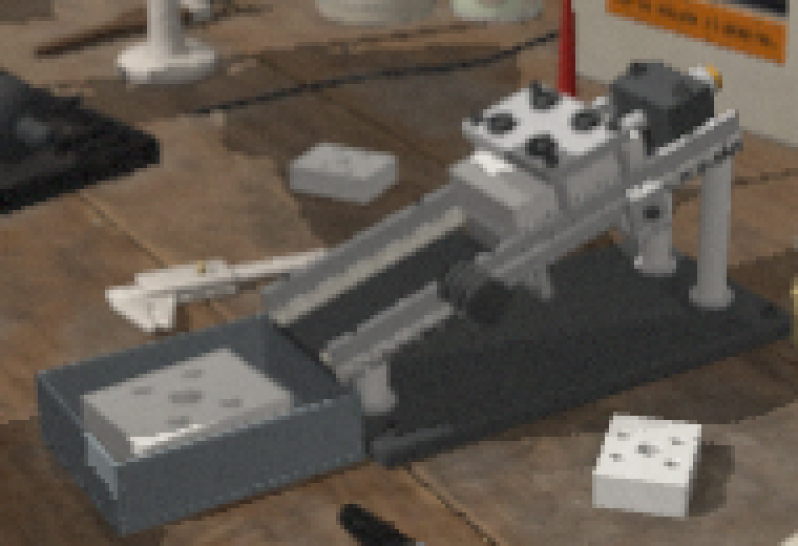

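The nest block under the bridge shows its front face at scene crop (370,225). It is as wide as the chute, clearly larger than the loose small ones, and is the block meant. The ribbed key is at crop (402,327). Now I triangulate bushes, key and chute ends.

```bash
cat > h.py <<'E'
import cv2,numpy as np
from scipy.spatial.transform import Rotation as R
def ray(s,p):
    u=cv2.undistortPoints(np.array([[p]],float),s["K"],s["D"])[0,0]
    d=R.from_rotvec(s["orientation"]).as_matrix()@[u[0],u[1],1.]
    return np.array(s["origin"]),d/np.linalg.norm(d)
def tri(rs):
    A=sum(np.eye(3)-np.outer(d,d) for o,d in rs); b=sum((np.eye(3)-np.outer(d,d))@o for o,d in rs)
    p=np.linalg.solve(A,b); return p,max(np.linalg.norm(np.cross(p-o,d)) for o,d in rs)
def proj(s,P):
    Rm=R.from_rotvec(s["orientation"]).as_matrix().T
    return cv2.projectPoints(np.atleast_2d(P).astype(float),cv2.Rodrigues(Rm)[0],-Rm@s["origin"],s["K"],s["D"])[0][:,0]
E
python3 - <<'E'
from h import *
S=np.load("pics/scene0.npz");D=np.load("pics/side0.npz")
f=lambda a,b:tri([ray(S,(210+a[0]/4-.4,170+a[1]/4-.4)),ray(D,(195+b[0]/4.2-.4,175+b[1]/4.2-.4))])
P={"LF":((370,156),(500,124)),"LR":((398,126),(542,96)),"RF":((420,179),(541,149)),"RR":((449,146),(586,120)),
"key":((402,327),(478,291)),"keyouter":((418,335),(490,298)),"lipL":((205,370),(277,320)),"lipR":((287,407),(327,354)),"guideRtop_up":((555,108),(737,115)),"bin near corner":((326,436),(362,403))}
Q={}
for k,v in P.items(): Q[k],e=f(*v); print(k,Q[k].round(4),round(e,4))
c=(Q["LF"]+Q["LR"]+Q["RF"]+Q["RR"])/4; ux=Q["LR"]+Q["RR"]-Q["LF"]-Q["RF"]; uy=Q["LF"]+Q["LR"]-Q["RF"]-Q["RR"]
print(c,np.arctan2(ux[1],ux[0]),np.arctan2(-uy[0],uy[1]),np.degrees(np.arctan2(ux[2],np.hypot(*ux[:2]))),np.linalg.norm(ux)/2,np.linalg.norm(uy)/2)
l=(Q["lipL"]+Q["lipR"])/2; d=c-l; print("lip",l,"dist",np.linalg.norm(d),np.arctan2(d[1],d[0]))
E
```

```text
LF [ 0.6084 -0.0236  0.1221] 0.0001
LR [ 0.6314 -0.0268  0.1327] 0.0008
RF [ 0.6096 -0.0576  0.1196] 0.0004
RR [ 0.6354 -0.0592  0.1294] 0.0002
key [ 0.5468 -0.0932  0.0725] 0.001
keyouter [ 0.5452 -0.1052  0.074 ] 0.0013
lipL [ 0.4873 -0.0011  0.0349] 0.0013
lipR [ 0.4793 -0.0666  0.0472] 0.0011
guideRtop_up [ 0.7199 -0.0759  0.1188] 0.0006
bin near corner [ 0.488  -0.0852  0.0286] 0.0007
[ 0.62121128 -0.04181583  0.1259424 ] -0.09767276978651117 0.07791223380674814 22.505217667649188 0.026529537133635518 0.033376772055358626
lip [ 0.483319   -0.0338494   0.04102094] dist 0.16214005268512685 -0.05770870369819821
```

Fit: jig origin ≈ (0.593, -0.040, 0.075), yaw ≈ -0.058. The measured key agrees with the text within 4 mm, and the lip-to-bush distance agrees too. The tool stays vertical, and I line its y up with the jig's y. First I raise and turn it.

Call:
carry_out --plan '[{"dz": -4,"roll": -0.12,"fingers": 4.8},{"dz": -8,"roll": -0.24,"fingers": 4.8},{"dz": -9,"roll": -0.306,"fingers": 4.8},{"dz": -9,"roll": -0.306,"fingers": 4.8}]' --newtons 60

```text
invalid input at $.plan[0]: expected keys dx, dy, dz, roll, fingers
```

Call:
carry_out --plan '[{"dx": 0,"dy": 0,"dz": -4,"roll": -0.12,"fingers": 4.8},{"dx": 0,"dy": 0,"dz": -8,"roll": -0.24,"fingers": 4.8},{"dx": 0,"dy": 0,"dz": -9,"roll": -0.306,"fingers": 4.8},{"dx": 0,"dy": 0,"dz": -9,"roll": -0.306,"fingers": 4.8}]' --newtons 60

```text
t: 0.43
position: [0.1872, 0.4915, 0.3098]
tcp_rot: [0.086, 3.138, 0.01]
ft_force: [-0.3, 0.1, 0.2]
gripper_width: 0.0482
gripper_force: 0.0
```

Call:
carry_out --plan '[{"dx": -2.3,"dy": -3.2,"dz": 0,"roll": 0,"fingers": 4.8},{"dx": -4.6,"dy": -6.4,"dz": 0,"roll": 0,"fingers": 4.8},{"dx": -7,"dy": -9.6,"dz": 0,"roll": 0,"fingers": 4.8},{"dx": -9.4,"dy": -12.8,"dz": 0,"roll": 0,"fingers": 4.8},{"dx": -11.8,"dy": -16,"dz": 0,"roll": 0,"fingers": 4.8}]'

```text
t: 0.85
position: [0.2956, 0.3223, 0.3039]
tcp_rot: [-0.092, -3.138, 0.003]
ft_force: [1.4, 0.6, 0.3]
gripper_width: 0.048
gripper_force: 0.0
```

Call:
carry_out --plan '[{"dx": -2.3,"dy": -3.2,"dz": 0,"roll": 0,"fingers": 4.8},{"dx": -4.6,"dy": -6.4,"dz": 0,"roll": 0,"fingers": 4.8},{"dx": -7,"dy": -9.6,"dz": 0,"roll": 0,"fingers": 4.8},{"dx": -9.4,"dy": -12.8,"dz": 0,"roll": 0,"fingers": 4.8},{"dx": -11.8,"dy": -16,"dz": 0,"roll": 0,"fingers": 4.8}]'

```text
t: 1.27
position: [0.4042, 0.1556, 0.3041]
tcp_rot: [-0.093, -3.138, 0.001]
ft_force: [0.9, 1.3, -0.6]
gripper_width: 0.048
gripper_force: 0.0
```

Call:
carry_out --plan '[{"dx": -2.3,"dy": -3.2,"dz": 0,"roll": 0,"fingers": 4.8},{"dx": -4.6,"dy": -6.4,"dz": 0,"roll": 0,"fingers": 4.8},{"dx": -7,"dy": -9.6,"dz": 0,"roll": 0,"fingers": 4.8},{"dx": -9.4,"dy": -12.8,"dz": 0,"roll": 0,"fingers": 4.8},{"dx": -11.8,"dy": -16,"dz": 0,"roll": 0,"fingers": 4.8}]'

```text
t: 1.68
position: [0.5128, -0.011, 0.3038]
tcp_rot: [-0.094, -3.138, -0.001]
ft_force: [0.8, 1.9, 0.5]
gripper_width: 0.0481
gripper_force: 0.0
```

Call:
carry_out --plan '[{"dx": -1.9,"dy": -2.6,"dz": 0,"roll": 0,"fingers": 4.8},{"dx": -3.0,"dy": -4.5,"dz": 2,"roll": 0,"fingers": 4.8},{"dx": -3.7,"dy": -5.3,"dz": 4,"roll": 0,"fingers": 4.8},{"dx": -3.7,"dy": -5.3,"dz": 4,"roll": 0,"fingers": 4.8},{"dx": -3.7,"dy": -5.3,"dz": 4,"roll": 0,"fingers": 4.8}]'

```text
t: 2.1
position: [0.5455, -0.064, 0.2632]
tcp_rot: [-0.093, -3.135, -0.002]
ft_force: [0.2, 0.3, 0.1]
gripper_width: 0.0478
gripper_force: 0.0
```

Run:
```python
from plant import status, imaging
import cv2,numpy as np
for n in("wrist",):
    s=imaging.snapshot(n); cv2.imwrite(f"pics/{n}1.png",s["frame"]); np.savez(f"pics/{n}1.npz",**{k:np.array(s[k]) for k in s})
    print(s["origin"],s["orientation"],s["K"][0],s["D"])
s=status.read_state();print(s["position"],s["tcp_rot"],s["ft_force"])
```

```text
[ 0.46629781 -0.05889808  0.42203761] [2.1078188  1.98574782 0.31890621] [361.21543016   0.         284.79341752] [-0.07108758  0.          0.          0.          0.        ]
[ 0.54587456 -0.06347759  0.26524263] [-9.15347191e-02 -3.13860463e+00 -9.13660009e-04] [-0.40508264  0.63152073 -0.0903124 ]
```

View pics/wrist1.png

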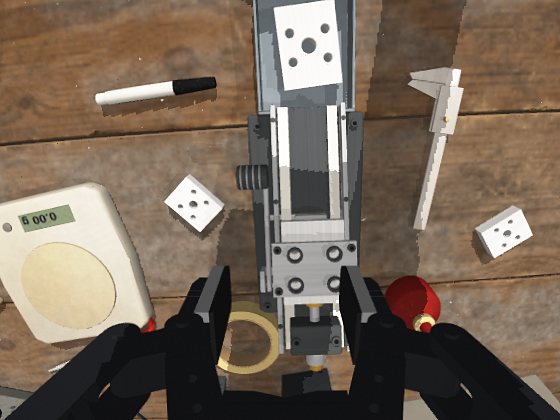

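The wrist view shows the key at (252,177), the bushes at (294,255), (335,255), (295,286), (334,286), and the chute lip at v≈107 between u 272 and 345. The block front is at v≈220–237, and the chute is empty. Now a three-view fit.

Run:
```python
from h import *
from scipy.optimize import least_squares
S,D,W=[np.load(f"pics/{n}.npz") for n in("scene0","side0","wrist1")]
a=lambda p:(210+p[0]/4-.4,170+p[1]/4-.4)
b=lambda p:(195+p[0]/4.2-.4,175+p[1]/4.2-.4)
P={"LF":((370,156),(500,124),(335,255)),"LR":((398,126),(542,96),(334,286)),"RF":((420,179),(541,149),(294,255)),"RR":((449,146),(586,120),(295,286)),"key":((402,327),(478,291),(252,177))}
Q={}
for k,v in P.items():
    Q[k],e=tri([ray(S,a(v[0])),ray(D,b(v[1])),ray(W,v[2])]); print(k,Q[k].round(4),round(e,4))
c=sum(Q[k] for k in("LF","LR","RF","RR"))/4; print("bush centre",c)
# gray-level profile along wrist rows for the guide edges: yaw of guides by casting outer guide top edges
g=cv2.cvtColor(W["frame"],6)
n=np.array([-np.sin(np.radians(16)),0,np.cos(np.radians(16))])
def onplane(p,yaw,h,o):  # jig-plane z=h
    nn=R.from_euler('z',yaw).apply(n); O,d=ray(W,p); return O+d*((nn@(o+nn*h-O))/(nn@d))
o=np.array([.593,-.040,.075]);yaw=-.055
J=R.from_euler('ZY',[yaw,-np.radians(16)])
for nm,p,h in(("lip runnerR",(277,107),0),("lip runnerL",(336,107),0),("guideR lip",(272,106),12),("guideL lip",(345,106),12),("guideR up",(280,218),12),("guideL up",(342,218),12),("blockfront top",(310,237),24),("blockfront bottom?",(310,220),0),("keytop",(252,177),12)):
    print(nm,(J.inv().apply(onplane(p,yaw,h,o)-o)*1000).round(1))
print("key jig",(J.inv().apply(Q["key"]-o)*1000).round(1),"bush",(J.inv().apply(c-o)*1000).round(1))
for v in(130,165,200): print(v,g[v,262:356].tolist())
```

```text
LF [ 0.6113 -0.0208  0.1203] 0.0008
LR [ 0.6361 -0.023   0.1303] 0.002
RF [ 0.6094 -0.0581  0.1199] 0.0006
RR [ 0.6362 -0.0588  0.1291] 0.0006
key [ 0.5449 -0.0951  0.074 ] 0.0013
bush centre [ 0.62323828 -0.04017459  0.12491332]
lip runnerR [-115.2  -33.     0. ]
lip runnerL [-115.1   27.    -0. ]
guideR lip [ 2860.3   360.8 12000. ]
guideL lip [ 2856.2 -1984.8 12000. ]
guideR up [ -737.3   122.  12000. ]
guideL up [ -747.4 -1881.3 12000. ]
blockfront top [-2732.5 -1690.1 24000. ]
blockfront bottom? [-0.2  0.1  0. ]
keytop [  586.9  1015.5 12000. ]
key jig [-43.5 -57.6  11.5] bush [42.8  1.5 39.7]
130 [56, 55, 57, 57, 56, 55, 53, 49, 66, 215, 238, 234, 241, 201, 111, 74, 255, 255, 253, 253, 253, 253, 253, 253, 255, 255, 204, 93, 100, 100, 99, 99, 102, 103, 103, 103, 102, 103, 104, 103, 102, 103, 103, 101, 101, 100, 104, 103, 103, 103, 104, 105, 105, 104, 103, 102, 100, 104, 104, 101, 100, 101, 100, 99, 84, 202, 255, 255, 254, 251, 251, 251, 251, 252, 255, 190, 44, 113, 80, 145, 249, 236, 233, 244, 70, 53, 94, 88, 86, 56, 56, 60, 84, 83]
165 [30, 29, 30, 29, 27, 69, 65, 53, 53, 45, 134, 157, 152, 154, 143, 101, 46, 227, 255, 255, 254, 255, 255, 228, 248, 255, 255, 209, 94, 97, 99, 97, 99, 100, 103, 101, 99, 101, 102, 99, 101, 100, 99, 102, 102, 99, 98, 102, 102, 102, 101, 99, 102, 104, 103, 102, 101, 100, 102, 102, 101, 102, 101, 101, 94, 50, 117, 255, 255, 252, 251, 251, 251, 251, 252, 255, 230, 83, 84, 86, 103, 161, 157, 150, 154, 99, 87, 90, 88, 90, 90, 87, 91, 89]
200 [81, 95, 144, 162, 166, 148, 92, 53, 52, 52, 49, 79, 67, 56, 56, 85, 72, 49, 110, 194, 207, 205, 204, 205, 205, 204, 206, 211, 147, 71, 56, 59, 59, 60, 61, 61, 61, 60, 61, 61, 59, 59, 61, 59, 61, 60, 59, 59, 60, 62, 61, 61, 60, 60, 62, 60, 60, 59, 59, 62, 60, 59, 61, 60, 60, 59, 49, 92, 193, 206, 204, 188, 183, 183, 183, 183, 186, 163, 74, 87, 89, 88, 77, 58, 56, 69, 79, 86, 92, 61, 56, 59, 58, 60]
```

The key is at world (0.545, -0.095, 0.074), top at 0.086, and in the jig's frame (-43.5, -57.6, 11.5). This matches the text. The finger pair sits well over it, so I shift 1 mm and descend.

Call:
carry_out --plan '[{"dx": 0,"dy": -0.1,"dz": 4,"roll": 0,"fingers": 4.8},{"dx": 0,"dy": -0.1,"dz": 8,"roll": 0,"fingers": 4.8},{"dx": 0,"dy": -0.1,"dz": 12,"roll": 0,"fingers": 4.8},{"dx": 0,"dy": -0.1,"dz": 14,"roll": 0,"fingers": 4.8},{"dx": 0,"dy": -0.1,"dz": 14,"roll": 0,"fingers": 4.8}]'

```text
t: 2.57
position: [0.5437, -0.0634, 0.1215]
tcp_rot: [-0.089, -3.133, -0.002]
ft_force: [-0.6, 0.2, -0.9]
gripper_width: 0.0482
gripper_force: 0.0
```

Run:
```python
from plant import status, imaging
import cv2,numpy as np
from h import *
s=status.read_state();print(s["position"],s["tcp_rot"],s["ft_force"])
a=imaging.snapshot("scene")["frame"][150:270,250:390]; b=imaging.snapshot("side")["frame"][140:290,235:405]
r=lambda i:cv2.resize(i,(400,400*i.shape[0]//i.shape[1]))
A,B=r(a),r(b);h=min(len(A),len(B));cv2.imwrite("pics/c2.png",np.hstack([A[:h],B[:h]]))
```

```text
[ 0.54374166 -0.06341565  0.12146349] [-8.88472501e-02 -3.13275404e+00 -2.16064422e-03] [-0.58554955  0.15891729 -0.91115109]
```

View pics/c2.png

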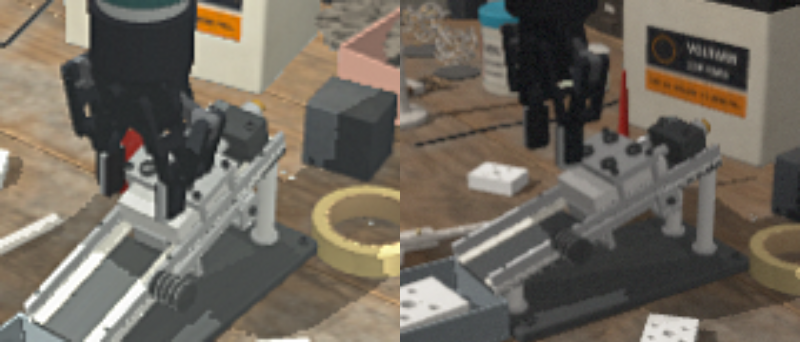

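The fingers stand over the key and the chute, clear of everything, at scene crop tip (170,215) and key (172,290). I check that gap numerically.

Run:
```python
from plant import status, imaging
from h import *
s=status.read_state();print(s["position"],s["t"])
for n,o,k in(("scene",(250,150),400/140),("side",(235,140),400/170)):
    S=imaging.snapshot(n)
    print(n,[((p-o)*k+(400*(n=="side"),0)).round() for p in proj(S,np.array([[.544,-.095,.1045],[.544,-.095,.115],[.544,-.095,.13],[.545,-.095,.086]]))])
# measured finger tip: bottom centre of outer finger in both crops
S,D=imaging.snapshot("scene"),imaging.snapshot("side")
print(tri([ray(S,(250+170/2.857,150+216/2.857)),ray(D,(235+175/2.353,140+160/2.353))]))
```

```text
[ 0.54681128 -0.06427379  0.12756193] 2.6667
scene [array([173., 257.]), array([173., 246.]), array([173., 230.]), array([173., 276.])]
side [array([570., 212.]), array([570., 200.]), array([570., 183.]), array([571., 232.])]
(array([ 0.54536319, -0.09415872,  0.14628353]), np.float64(0.004766656162852642))
```

Call:
carry_out --plan '[{"dx": 0,"dy": 0,"dz": 1,"roll": 0,"fingers": 4.8},{"dx": 0,"dy": 0,"dz": 1.8,"roll": 0,"fingers": 4.8},{"dx": 0,"dy": 0,"dz": 1.8,"roll": 0,"fingers": 4.8},{"dx": 0,"dy": 0,"dz": 1.8,"roll": 0,"fingers": 4.8}]'

```text
t: 3.2
position: [0.5457, -0.0649, 0.1065]
tcp_rot: [-0.091, -3.138, -0.001]
ft_force: [-0.1, -0.6, 0.2]
gripper_width: 0.0481
gripper_force: 0.0
```

Run:
```python
from plant import status, imaging
from h import *
s=status.read_state();print(s["position"],s["ft_force"])
b=imaging.snapshot("side");np.savez("pics/side3.npz",**{k:np.array(b[k]) for k in b});
a=imaging.snapshot("scene");np.savez("pics/scene3.npz",**{k:np.array(a[k]) for k in a})
A=cv2.resize(a["frame"][185:265,275:345],(400,457));B=cv2.resize(b["frame"][175:255,275:345],(400,457))
cv2.imwrite("pics/c3.png",np.hstack([A,B]))
```

```text
[ 0.54570079 -0.06494154  0.10650069] [-0.07504826 -0.64348589  0.20004176]
```

View pics/c3.png

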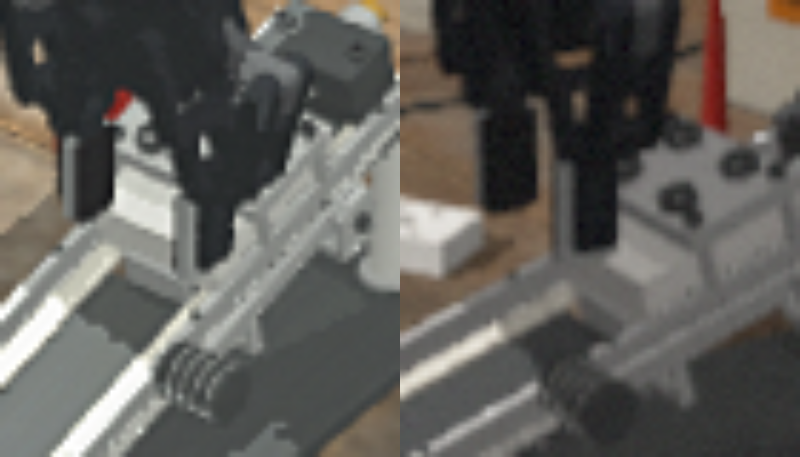

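The tips are still above the key and well aligned: scene crop tip (212,268) against key (205,378), side crop tip (588,248) against key (595,395). I triangulate both tips.

Run:
```python
from h import *
S,D=np.load("pics/scene3.npz"),np.load("pics/side3.npz")
k=5.714
f=lambda a,b:tri([ray(S,(275+a[0]/k-.4,185+a[1]/k-.4)),ray(D,(275+(b[0]-400)/k-.4,175+b[1]/k-.4))])
for n,a,b in(("A near lower corner",(205,272),(580,250)),("A right lower corner",(233,262),(617,243)),("A left lower corner",(178,262),(555,250)),("B near",(80,220),(490,212)),("B right",(112,205),(537,203)),("keytop",(205,345),(600,365)),("keyouter c",(235,387),(610,405))): print(n,*f(a,b))
```

```text
A near lower corner [ 0.53753678 -0.09970675  0.13192893] 0.0005836670618399802
A right lower corner [ 0.5483252  -0.10495767  0.13322033] 0.0012128361782824798
A left lower corner [ 0.53785817 -0.08604027  0.12846256] 0.0010730621075849386
B near [ 0.54212698 -0.03684546  0.12448694] 0.0004456235388850032
B right [ 0.55939698 -0.03954868  0.12407918] 0.0005985527020967884
keytop [ 0.55456167 -0.08745508  0.08105539] 0.00028111607935621304
keyouter c [ 0.54401198 -0.10916349  0.07758658] 0.0004820393419068063
```

By the cameras the gap from tip to key top is about 40 mm, more than the TCP figure suggests, so I go down in guarded steps by force. I also shift 4 mm down-slope for bridge clearance.

Call:
carry_out --plan '[{"dx": 0.4,"dy": 0,"dz": 0.5,"roll": 0,"fingers": 4.8},{"dx": 0.4,"dy": 0,"dz": 0.8,"roll": 0,"fingers": 4.8},{"dx": 0.4,"dy": 0,"dz": 0.8,"roll": 0,"fingers": 4.8},{"dx": 0.4,"dy": 0,"dz": 0.8,"roll": 0,"fingers": 4.8}]'

```text
t: 3.63
position: [0.5421, -0.0648, 0.0993]
tcp_rot: [-0.091, -3.14, -0.0]
ft_force: [-0.3, -0.0, -0.8]
gripper_width: 0.0482
gripper_force: 0.0
```

Run:
```python
from plant import status, imaging
from h import *
s=status.read_state();print(s["t"],s["position"],s["ft_force"])
b=imaging.snapshot("side");a=imaging.snapshot("scene")
A=cv2.resize(a["frame"][185:265,275:345],(400,457));B=cv2.resize(b["frame"][175:255,275:345],(400,457))
cv2.imwrite("pics/c4.png",np.hstack([A,B]))
```

```text
3.6333 [ 0.54210301 -0.06478286  0.09932498] [-0.30220357 -0.01062548 -0.82576544]
```

View pics/c4.png

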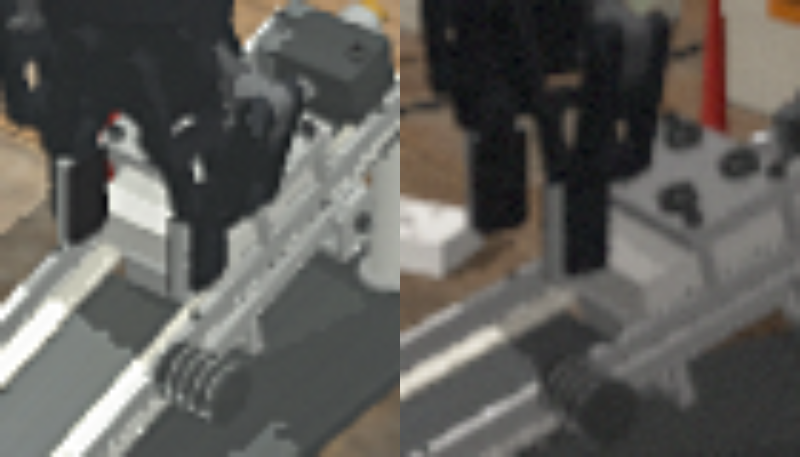

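The tips fell 22 crop px for 8 mm. Tip (205,290) and key top (205,345) leave about 20 mm. I continue.

Call:
carry_out --plan '[{"dx": 0,"dy": 0,"dz": 0.5,"roll": 0,"fingers": 4.8},{"dx": 0,"dy": 0,"dz": 1.0,"roll": 0,"fingers": 4.8},{"dx": 0,"dy": 0,"dz": 1.3,"roll": 0,"fingers": 4.8},{"dx": 0,"dy": 0,"dz": 1.3,"roll": 0,"fingers": 4.8}]'

```text
t: 4.07
position: [0.5417, -0.0647, 0.0853]
tcp_rot: [-0.091, -3.138, -0.001]
ft_force: [0.0, 0.1, -0.2]
gripper_width: 0.0478
gripper_force: 0.0
```

Call:
carry_out --plan '[{"dx": 0,"dy": 0,"dz": 0.3,"roll": 0,"fingers": 4.8},{"dx": 0,"dy": 0,"dz": 0.4,"roll": 0,"fingers": 4.8},{"dx": 0,"dy": 0,"dz": 0.4,"roll": 0,"fingers": 4.8}]'

```text
t: 4.32
position: [0.5422, -0.0647, 0.0823]
tcp_rot: [-0.091, -3.14, -0.0]
ft_force: [0.1, -0.1, 0.6]
gripper_width: 0.0477
gripper_force: 0.0
```

Call:
carry_out --plan '[{"dx": 0,"dy": 0,"dz": 0.3,"roll": 0,"fingers": 4.8},{"dx": 0,"dy": 0,"dz": 0.5,"roll": 0,"fingers": 4.8},{"dx": 0,"dy": 0,"dz": 0.5,"roll": 0,"fingers": 4.8}]'

```text
t: 4.57
position: [0.542, -0.0647, 0.077]
tcp_rot: [-0.091, -3.14, -0.0]
ft_force: [0.4, -0.9, 0.6]
gripper_width: 0.0479
gripper_force: 0.0
```

Run:
```python
from plant import status, imaging
from h import *
s=status.read_state();print(s["t"],s["position"],s["ft_force"])
b=imaging.snapshot("side");a=imaging.snapshot("scene")
A=cv2.resize(a["frame"][185:265,275:345],(400,457));B=cv2.resize(b["frame"][175:255,275:345],(400,457))
cv2.imwrite("pics/c5.png",np.hstack([A,B]))
```

```text
4.5667 [ 0.54204434 -0.0647384   0.07702806] [ 0.44656135 -0.88212013  0.63506342]
```

View pics/c5.png

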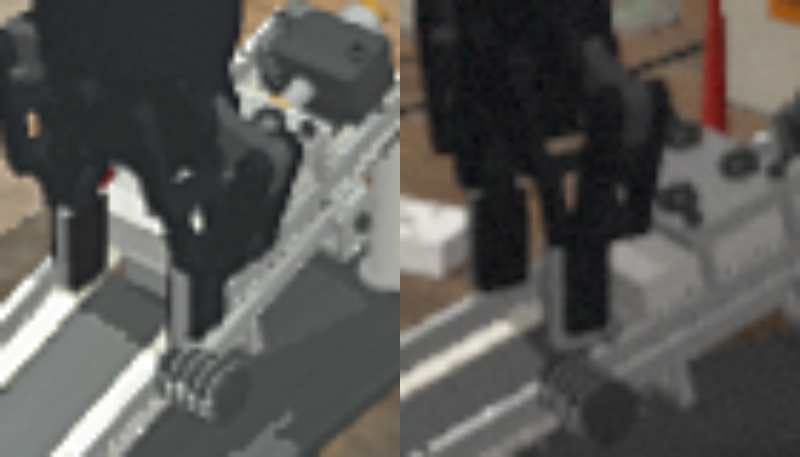

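The tip (205,340) is now just above the key (205,350). The other finger stands in the chute between the guides. Now small steps by force.

Call:
carry_out --plan '[{"dx": 0,"dy": 0,"dz": 0.3,"roll": 0,"fingers": 4.8},{"dx": 0,"dy": 0,"dz": 0.3,"roll": 0,"fingers": 4.8}]'

```text
t: 4.83
position: [0.5421, -0.0648, 0.0741]
tcp_rot: [-0.091, -3.14, -0.0]
ft_force: [0.5, 0.3, 0.2]
gripper_width: 0.0482
gripper_force: 0.0
```

Call:
carry_out --plan '[{"dx": 0,"dy": 0,"dz": 0.3,"roll": 0,"fingers": 4.8},{"dx": 0,"dy": 0,"dz": 0.3,"roll": 0,"fingers": 4.8}]'

```text
t: 5.0
position: [0.542, -0.0647, 0.0709]
tcp_rot: [-0.091, -3.139, -0.0]
ft_force: [-0.4, 0.6, -0.7]
gripper_width: 0.0482
gripper_force: 0.0
```

Call:
carry_out --plan '[{"dx": 0,"dy": 0,"dz": 0.3,"roll": 0,"fingers": 4.8},{"dx": 0,"dy": 0,"dz": 0.3,"roll": 0,"fingers": 4.8},{"dx": 0,"dy": 0,"dz": 0.3,"roll": 0,"fingers": 4.8}]'

```text
t: 5.25
position: [0.5425, -0.0648, 0.0688]
tcp_rot: [0.091, 3.14, -0.0]
ft_force: [-0.2, -0.1, 1.0]
gripper_width: 0.0479
gripper_force: 0.2
```

Call:
carry_out --plan '[{"dx": 0,"dy": 0,"dz": 0.3,"roll": 0,"fingers": 4.8},{"dx": 0,"dy": 0,"dz": 0.3,"roll": 0,"fingers": 4.8},{"dx": 0,"dy": 0,"dz": 0.3,"roll": 0,"fingers": 4.8}]'

```text
t: 5.5
position: [0.5426, -0.0648, 0.0658]
tcp_rot: [0.091, 3.139, -0.0]
ft_force: [1.7, 0.4, 2.3]
gripper_width: 0.0479
gripper_force: 1.1
```

Contact is at TCP z≈0.069, force now 2.3 N. I press on toward the stop, then read the force.

Call:
carry_out --plan '[{"dx": 0,"dy": 0,"dz": 0.4,"roll": 0,"fingers": 4.8},{"dx": 0,"dy": 0,"dz": 0.8,"roll": 0,"fingers": 4.8},{"dx": 0,"dy": 0,"dz": 1.0,"roll": 0,"fingers": 4.8},{"dx": 0,"dy": 0,"dz": 1.0,"roll": 0,"fingers": 4.8},{"dx": 0,"dy": 0,"dz": 1.0,"roll": 0,"fingers": 4.8}]'

```text
t: 5.92
position: [0.5425, -0.0648, 0.0558]
tcp_rot: [0.091, 3.14, -0.0]
ft_force: [0.8, 0.7, 4.7]
gripper_width: 0.0477
gripper_force: 2.7
```

Call:
carry_out --plan '[{"dx": 0,"dy": 0,"dz": 0.15,"roll": 0,"fingers": 4.8},{"dx": 0,"dy": 0,"dz": 0.15,"roll": 0,"fingers": 4.8},{"dx": 0,"dy": 0,"dz": 0.15,"roll": 0,"fingers": 4.8}]'

```text
t: 6.17
position: [0.5426, -0.0649, 0.0545]
tcp_rot: [0.091, 3.139, -0.0]
ft_force: [0.3, 0.4, 4.6]
gripper_width: 0.0477
gripper_force: 3.3
```

Run:
```python
from plant import status, imaging
from h import *
b=imaging.snapshot("side");w=imaging.snapshot("wrist");a=imaging.snapshot("scene")
for i in range(3):
    imaging.snapshot("side");s=status.read_state();print(s["t"],s["position"],s["ft_force"],s["gripper_force"])
A=cv2.resize(a["frame"][185:265,265:335],(400,457));B=cv2.resize(w["frame"][120:300,200:360],(400,457))
cv2.imwrite("pics/c6.png",np.hstack([A,B]))
```

```text
6.3667 [ 0.54259041 -0.06485549  0.05452703] [ 1.37309974 -0.02519301  5.03427471] 3.345429974142462
6.4167 [ 0.54259718 -0.06486247  0.05453434] [1.23955961 0.17702733 5.11433959] 3.3448950271122158
6.4667 [ 0.54261225 -0.06483649  0.05452813] [ 1.43935223 -0.28130995  4.78451097] 3.3445895416662097
```

View pics/c6.png

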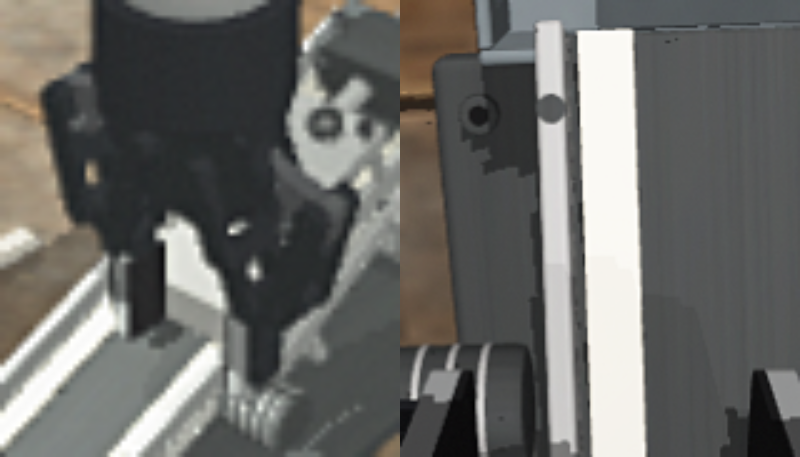

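The scene crop shows the block's pale top (190,250) and front face (205,305) behind the chute finger (140,290). I check its place numerically against the two hypotheses.

Run:
```python
from h import *
from plant import imaging
S=imaging.snapshot("scene")
o=np.array([.593,-.040,.075]);J=R.from_euler('ZY',[-.055,-np.radians(16)])
for x in(0,-10,-20,-30,-35):
    P=o+J.apply(np.array([[x,-30,0],[x,-30,24],[x,0,24],[x,0,0]])/1000)
    print(x,((proj(S,P)-[265,185])*5.714).round().tolist())
# jig x of visible front bottom edge: scan brightness in crop along jig line y=-15 on deck, z=0, and old picture
S0=np.load("pics/scene0.npz")
for y in(-12,-20):
    xs=np.arange(-80,20,5);P=o+J.apply(np.c_[xs,xs*0+y,xs*0]/1000)
    for s in(S0,S): print(y,[int(s["frame"][int(round(v)),int(round(u))].mean()) for u,v in proj(s,P)])
```

```text
0 [[279.0, 294.0], [269.0, 254.0], [210.0, 224.0], [221.0, 264.0]]
-10 [[263.0, 310.0], [253.0, 271.0], [194.0, 241.0], [205.0, 281.0]]
-20 [[248.0, 327.0], [237.0, 287.0], [178.0, 257.0], [189.0, 297.0]]
-30 [[232.0, 344.0], [221.0, 305.0], [162.0, 274.0], [173.0, 314.0]]
-35 [[224.0, 353.0], [213.0, 313.0], [154.0, 283.0], [165.0, 322.0]]
-12 [88, 87, 87, 86, 87, 85, 85, 86, 85, 86, 86, 86, 85, 72, 118, 114, 147, 143, 135, 209]
-12 [128, 129, 127, 118, 120, 117, 117, 118, 117, 116, 146, 145, 137, 163, 30, 40, 80, 253, 56, 42]
-20 [128, 75, 82, 85, 93, 118, 75, 158, 82, 158, 90, 117, 127, 155, 193, 142, 159, 155, 171, 169]
-20 [209, 115, 125, 123, 134, 173, 107, 228, 118, 235, 152, 158, 84, 35, 45, 47, 45, 48, 45, 40]
```

The front has moved from x≈-5 to about -32 mm, which is where the finger face is, so the block is trapped. I nudge 1 mm up-slope to make the contact sure, and let it settle.

Call:
carry_out --plan '[{"dx": -0.1,"dy": 0,"dz": 0,"roll": 0,"fingers": 4.8},{"dx": -0.1,"dy": 0,"dz": 0,"roll": 0,"fingers": 4.8},{"dx": -0.1,"dy": 0,"dz": 0,"roll": 0,"fingers": 4.8},{"dx": -0.1,"dy": 0,"dz": 0,"roll": 0,"fingers": 4.8},{"dx": -0.1,"dy": 0,"dz": 0,"roll": 0,"fingers": 4.8}]'

```text
t: 6.93
position: [0.5428, -0.0648, 0.0542]
tcp_rot: [-0.091, -3.139, -0.0]
ft_force: [-3.1, 0.3, 5.7]
gripper_width: 0.0479
gripper_force: 3.3
```

Run:
```python
from plant import status, r
s=status.read_state();print(s["position"],s["ft_force"])
print(r.finish_job())
```

```text
[ 0.54279723 -0.06484983  0.05418315] [-3.09945881  0.28294746  5.71387493]
the job is handed in; nothing more can be done
None
```

I handed the job in with the key held about 14.5 mm down (gate lets go at 10) and the block stopped against the finger on the chute, its front about 32 mm past the latch by the camera; the hand-in returned no verdict.

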